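# Open the guarded canister and put its cap in the tray

## Task

Open the white canister: flip the yellow guard tab right back so that it stays open, then unscrew the blue cap beneath it (a quarter turn anticlockwise, seen from above) and lift it off. Stand the cap right way up, flat on the floor of the red tray, without dropping it; leave the tab open and the other things on the bench where they are.

Things in the scene. Friction and masses are not known exactly. Their poses are not given: they have to be found in the camera images.
- canister: White plastic canister fixed to the bench, 180 mm (its x) by 140 mm (its y), top 100 mm above the bench; on its 62 mm wide grey neck sits the blue cap. Origin: on the bench below the canister's middle, on the upright axis of neck and cap. Its x axis points from the cap to the tab's hinge; z is up.
- tab (a joint): Yellow guard tab hinged on the canister. 0 = shut, level over the cap, which then cannot be gripped; grows as it swings up and back: 1.57 upright, 2.6 fully open at its stop, leaning far back. Starts at 0 to 0.2. Stiff hinge (0.1 N m): it stays where it is left. The plate (66 mm wide, 6 thick) ends 94 mm from the hinge; from there a tongue 16 mm wide, 10 thick runs on to 145 mm.
- tab_tongue (a point): Point to grip on the tab's tongue: middle of its width and thickness, 130 mm from the hinge axis, 15 mm from the tongue's end. Its two sides, 16 mm apart, face along the canister's y axis, with free space beside them; shut, it is level 180 mm above the bench, 80 mm above the canister's top. Its x axis points along the tab towards the hinge, y along the hinge axis.
- tab_hinge (a point): Middle of the tab's hinge axis, on the canister, 58 mm from the cap's axis towards the canister's +x and 180 mm above the bench. The hinge axis runs along the canister's y. The frame is the canister's.
- cap: Blue cap on the neck, loose but locked: 76 mm across, 30 mm tall, with a wing grip on top: an upright bar 60 mm long, 14 mm thick, from 30 to 64 mm above the cap's underside. 0.1 to 0.2 kg. Origin: centre of its underside, the flat rim it stands on when put down; on the neck this is 104 mm above the bench. x runs along the wing, z up.
- cap_wing (a point): Point to grip on the cap: on its axis, 52 mm above its underside, midway between the wing's two flat sides, which are 14 mm apart along the cap's y axis. The frame is the cap's.
- neck (a point): Centre of the neck's rim, 126 mm above the bench; the frame is the canister's. Bayonet screw: the cap starts with its wing along this y axis or up to 0.3 rad unscrewed. It turns easily anticlockwise (from above) to a stop where the wing lies along this x axis; within 0.15 rad of that it lifts straight off (25 mm to clear), before that no more than 2 mm. It does not rise by turning.
- tray: Open red tray fixed to the bench, 150 mm (its x) by 120 mm (its y) outside, walls 5 mm thick and 22 mm tall, floor 5 mm thick. Origin: centre of its underside.
- tray_in (a point): Centre of the tray's inner floor (140 by 110 mm), 5 mm above the bench.
- beaker: Bystander, to be left alone: glass beaker, 76 mm across, 100 mm tall. Origin: centre of its underside.
- reagent: Bystander, to be left alone: amber reagent bottle with a white cap, 70 mm across, 160 mm tall. Origin: centre of its underside.
- weight: Bystander, to be left alone: brass weight with a small knob, 48 mm across, 64 mm tall. Origin: centre of its underside.
- jar: Bystander, to be left alone: small clear jar with a black lid, 56 mm across, 65 mm tall. Origin: centre of its underside.
- rack: Bystander, to be left alone: green rack of test tubes, 160 x 60 mm, 108 mm tall. Origin: centre of its underside.
- mortar: Bystander, to be left alone: white porcelain bowl, 100 mm across, 55 mm tall. Origin: centre of its underside.
- spatula: Bystander, to be left alone: lab spatula lying flat, 190 mm long. Origin: centre of its underside.
There are look-alikes about, which are no part of the job. What is shaped like the cap but turquoise is not meant.

How it is judged:
On the way, in this order (a step that is already met when the one before it is completed fails the run):
1. the tab is flipped back past upright (over 1.7 rad) with the cap still locked on the neck (value of joint tab above 1.7 rad and z of cap in the frame of canister below 0.108 m and angle between the x axis of cap and the x axis of canister, either way round above 0.6 rad), for 0.1 s.
2. the cap is unscrewed: its wing lies along the canister's x axis within 0.35 rad, still on the neck (angle between the x axis of cap and the x axis of canister, either way round below 0.35 rad and horizontal distance between cap and canister below 0.01 m and z of cap in the frame of canister below 0.115 m), for 0.05 s.
3. the cap is lifted off the neck (z of cap in the frame of canister above 0.135 m), for 0.1 s.
At the end, for the whole second after the job is handed in: The cap stands at rest inside the red tray, upright within 0.08 rad, its underside within 4 mm of the tray's floor and its centre within 45 mm (tray's x) and 30 mm (tray's y) of the tray's middle; the tab is still open by more than 1.6 rad; nothing else has been moved (value of joint tab above 1.6 rad and z of cap in the frame of tray_in between -0.004 and 0.004 m and x of cap in the frame of tray_in between -0.045 and 0.045 m and y of cap in the frame of tray_in between -0.03 and 0.03 m and angle between cap's own z axis and vertical below 0.08 rad and linear speed of cap below 0.02 m/s and angular speed of cap below 0.2 rad/s); the robot touches nothing.
It fails at once if the cap is dropped (falls free faster than 0.7 m/s, about 25 mm) (contact force between the fingers and cap below 0.02 N and linear speed of cap above 0.7 m/s).
It fails at once if a bystander is moved by more than 30 mm (distance of any of beaker, reagent, weight, jar, rack, mortar, spatula from where it was at the start of the episode above 0.03 m).
It also fails if it takes over 64 s, if anything falls off the work surface, if the arm or the gripper's body presses on something with over 40 N, if the wrist force passes 120 N, or if a joint passes its speed limit or range.

## Robot

A 7-joint arm with a two-finger parallel gripper is mounted at the origin on the work surface. World frame = base frame: x ahead of the robot, y to its left, z up, the work surface at z = 0. Lengths are in m, angles in rad, forces in N, time in s.
With the tool pointing down it reaches from about 0.35 to 0.9 m from the base axis. Payload 19.9 kg.
Tool frame: the origin (TCP) lies between the finger pads; the fingertips stand 19 mm ahead of it and the grasp point (between the pads) is the TCP; z points along the fingers, y is the line along which they close (so a half turn about z gives the same grasp; the last joint's range is limited). The gripper opens to 85 mm and grips with 20 to 120 N. Pads are 22 mm wide; open, the fingers measure 114 mm over their backs; the gripper's body (76 mm by 85 mm) begins 54 mm behind the grasp point. The pads swing forward as they close: fully open they stand 13 mm farther back than shut.
Start: joints at [-1.256, 0.417, -0.01, 1.614, 0.005, 1.111, -0.053], TCP at [0.218, 0.586, 0.25] pointing down, gripper open.
Joint ranges: [-2.81, 2.81], [-0.39, 2.02], [-1.27, 1.25], [0.06, 2.57], [-1.19, 4.33], [0.19, 2], [-2.82, 2.82]. Speed limits (rad/s): [1.89, 1.89, 2.39, 2.39, 3.01, 3.01, 3.01].

## Interface

Orientations are given as a unit quaternion [x, y, z, w].
In Python, from cell import get_state, snapshot, finish_job gives the robot as it stands.
- The arm moves only by the tool arm_command, never from a script. Its argument "steps" is a list that holds one entry, the list of rows, each a list of 6 numbers: the shift along the tool's x, y, z in cm, then the turn, a rotation vector about the tool's x, y, z in rad. A call has 1 to 8 rows; each row is the pose to reach, as a shift and turn from the pose commanded when the call began, along the tool's axes at that moment; what a row does not reach only later rows make up. A row lasts 1/8 s, in which the tool goes at most 62.5 mm and 10.7 degrees, less where a joint would pass 70% of its speed; a pose out of reach is approached as far as the arm can. A call with a gripper value outside its range is refused whole. "claw" is the finger opening in cm, from 0 to 8.54, set as the call begins (left out, the last holds). The fingers move at their own pace and stop on an object; "grip_force" is the grip in N (left out, the last holds). Time passes only in rows, so rows that repeat a pose let the fingers close. It gives the time, the measured TCP pose, the force, the opening and the grip force at its end, in the units of the state.
- get_state(): the state, without advancing time (a new reading comes with each control period).
- snapshot(name): name is "scene" or "top" or "wrist"; returns a dict with "pixels" (384x512x3 uint8, red, green, blue), "vfov" (degrees; the focal length in pixels is half the picture's height over the tangent of half this angle, whatever the lens; pixels are square), "cx", "cy" (the principal point, pixels), "eye" and "orientation" of the camera in the world. Camera axes: x right, y down, z forward; pixel columns grow to the right and rows downward; lengths in m; the calibration is good to about 2 mm. The wrist camera is an equidistant fisheye: a pixel r from the principal point sees the ray r / f radians off the axis. A picture is of the moment at which its call begins. There is no depth.
- finish_job(): hands the job in; it is judged then, once.
The state is a dict: "time": time; "qpos": joint angles; "dq": joint speeds; "effort": joint torques, N m; "tool_pos": TCP position; "orientation": TCP orientation; "force": force on the tool from outside, world axes, zero at the start; "ft_torque": the same for the moment, N m; "finger_gap": finger opening in m; "finger_force": force on a finger pad.
Only numpy, scipy, OpenCV 4.12 (cv2) and the standard library are available. Lean on these libraries where they do the work, as an engineer would, in place of code of your own. Each camera call takes 0.05 s, during which the arm holds its last target. There are 200 camera calls.

## Working session

There is one attempt and no reset: what is moved stays moved. The work goes in short steps, Python scripts to look and compute and a tool call to move; the robot and the scene stay as the last step left them, time stands still between calls to the robot, and variables do not carry over. Pictures are saved under pics/ and viewed, at most 10 in all, crops included, and the job is handed in when it is done.

Besides the shell and the picture viewer there is one more tool, called as name([rows], argument=value, ...), one row to a line, values as JSON. arm_command: Moves the arm, as the interface text tells. Its arguments: {"type":"object","properties":{"steps":{"type":"array"},"claw":{"type":"number"},"grip_force":{"type":"number"}},"required":["steps"]}

```bash
mkdir -p pics; ls; cat > h.py <<'E'
import numpy as np, cv2
from scipy.spatial.transform import Rotation as R
from cell import get_state, snapshot, finish_job
def cam(s):
    f=192/np.tan(np.radians(s["vfov"])/2); return f,R.from_quat(s["orientation"]),np.array(s["eye"])
def ray(s,u,v):
    f,r,e=cam(s); return e,r.apply(np.array([(u-s["cx"])/f,(v-s["cy"])/f,1]))
def atz(s,u,v,z):
    e,d=ray(s,u,v); return e+d*(z-e[2])/d[2]
def proj(s,p):
    f,r,e=cam(s); q=r.inv().apply(np.array(p)-e); return np.array([s["cx"]+f*q[0]/q[2],s["cy"]+f*q[1]/q[2]])
def save(s,n,box=None,k=1):
    im=np.array(s["pixels"],np.uint8)[:,:,::-1]
    if box: im=im[box[1]:box[3],box[0]:box[2]]
    cv2.imwrite("pics/"+n+".png",cv2.resize(im,None,fx=k,fy=k,interpolation=cv2.INTER_CUBIC))
E
python3 - <<'E'
from h import *
import pickle
a=snapshot("scene");b=snapshot("top")
pickle.dump((a,b),open("s0.pkl","wb"))
save(a,"scene0",k=1.5);save(b,"top0",k=1.5)
for s in(a,b):print(s["eye"],s["orientation"],s["vfov"],s["cx"],s["cy"])
E
```

```text
pics
[1.12922543 0.62484913 1.28932866] [ 0.3428318   0.88782293 -0.28635653 -0.11061978] 53.185252051863394 259.6287277713833 190.63662415259884
[ 0.27003968 -0.00989863  1.3999856 ] [-0.68771838  0.71800381 -0.07859156  0.07305693] 49.06683899614573 264.77542602350496 186.39104394753994
```

View pics/scene0.png

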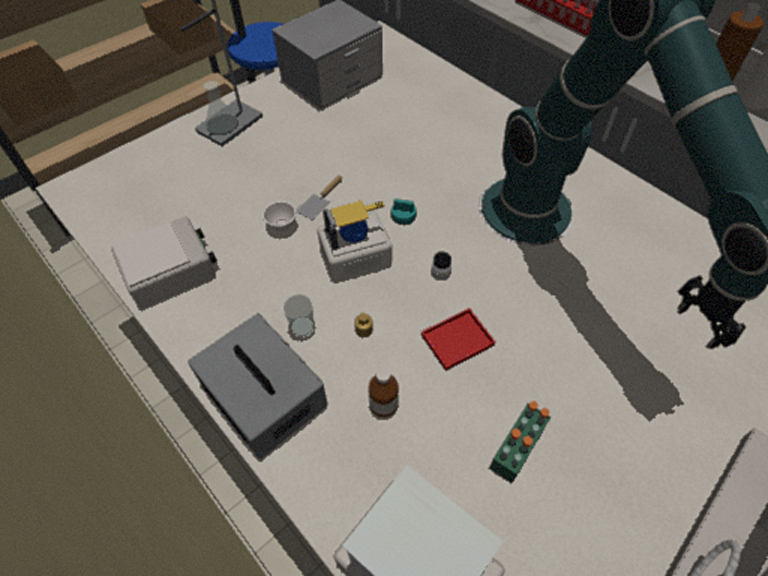

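View pics/top0.png

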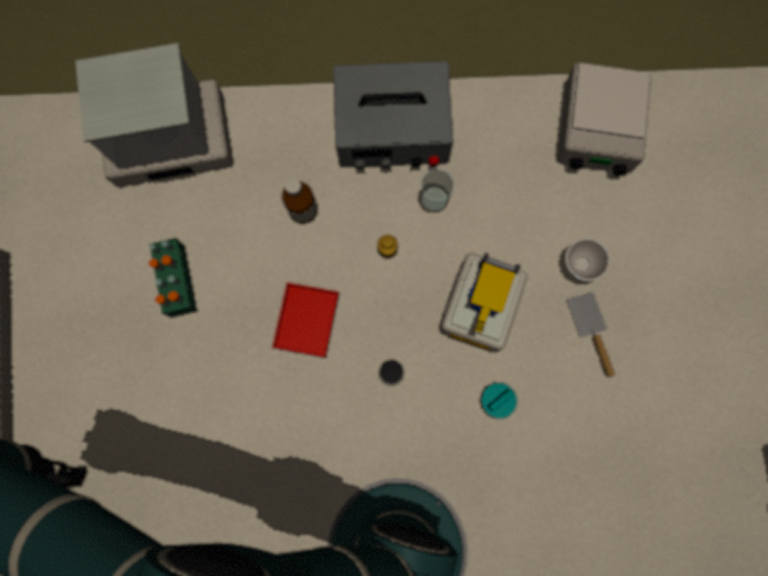

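The top view (in 1.5x pixels) shows the canister at (485,300) with the yellow tab over it, hinge away from the robot and tongue towards it. The red tray is at (306,320). There are two cap candidates. The blue one under the yellow tab (scene 352,230) fits the description because it is blue and sits on the neck. The turquoise one on the bench (top 498,400) is the look-alike. Next is an enlarged crop to confirm this, plus measurements.

```bash
python3 - <<'E'
from h import *
import pickle
a,b=pickle.load(open("s0.pkl","rb"))
A=np.array(a["pixels"],np.uint8)[120:200,200:290,::-1];B=np.array(b["pixels"],np.uint8)[160:240,285:375,::-1]
k=lambda m:cv2.resize(m,None,fx=4.4,fy=6 and 4.4,interpolation=cv2.INTER_CUBIC)
cv2.imwrite("pics/crop0.png",np.hstack([k(A),k(B)]))
def mask(s,h0,h1,S=110,V=60):
    h=cv2.cvtColor(np.array(s["pixels"],np.uint8),cv2.COLOR_RGB2HSV)
    m=((h[...,0]>=h0)&(h[...,0]<=h1)&(h[...,1]>S)&(h[...,2]>V)).astype(np.uint8)
    n,l,st,c=cv2.connectedComponentsWithStats(m); 
    i=1+np.argsort(-st[1:,4])[:1]; return np.argwhere(l==i[0])[:,::-1].astype(np.float32),st[i[0]]
for nm,s in(("scene",a),("top",b)):
    for col,(h0,h1) in dict(red=(0,4),yel=(22,32),blue=(105,125)).items():
        p,st=mask(s,h0,h1); r=cv2.minAreaRect(p)
        print(nm,col,st,r)
        if col=="red":
            q=cv2.boxPoints(r); 
            print(np.round([atz(s,*x,0.022) for x in q],3).tolist())
        if col=="yel":
            print("tip ext", p[p[:,1].argmax()],np.round([atz(s,*x,0.18)[:2] for x in cv2.boxPoints(r)],3).tolist())
# white canister top in top view
h=cv2.cvtColor(np.array(b["pixels"],np.uint8),cv2.COLOR_RGB2HSV)
print(h[190,300],h[180,305],h[225,320],h[215,350-5])
E
```

```text
scene red [281 206  49  39 960] ((305.1247863769531, 225.2600860595703), (29.642078399658203, 41.54218292236328), 64.35899353027344)
[[0.554, 0.108, 0.022], [0.386, 0.148, 0.022], [0.44, 0.264, 0.022], [0.599, 0.222, 0.022]]
scene yel [221 134  35  17 279] ((238.85000610351562, 140.04998779296875), (12.649109840393066, 33.83636474609375), 71.56504821777344)
tip ext [226. 150.] [[0.538, -0.254], [0.406, -0.213], [0.438, -0.153], [0.567, -0.194]]
scene blue [152  15  36  29 706] ((169.5, 29.0), (28.0, 35.0), 90.0)
top red [ 182  189   43   49 1557] ((203.34881591796875, 212.96817016601562), (35.58831024169922, 44.80727767944336), 11.88865852355957)
[[0.432, 0.252, 0.022], [0.578, 0.221, 0.022], [0.548, 0.105, 0.022], [0.403, 0.139, 0.022]]
top yel [    0     0   512    62 21787] ((255.5, 30.5), (61.0, 511.0), 90.0)
tip ext [ 0. 61.] [[1.198, 0.815], [1.129, -0.863], [0.911, -0.826], [0.978, 0.795]]
top blue [313 196   1   1   1] ((313.0, 196.0), (0.0, 0.0), 0.0)
[ 18  53 135] [ 20  53 111] [ 20  40 145] [ 20  53 143]
```

View pics/crop0.png

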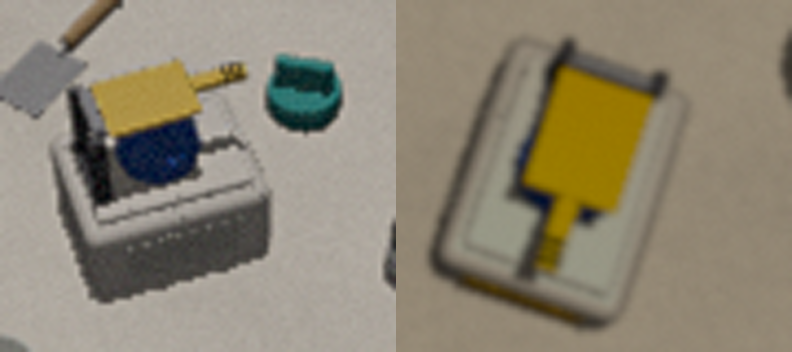

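The crop confirms that the blue cap sits under the yellow tab on the neck (left panel 158,150), with the turquoise one beside it at left panel (303,92). Next I'll fit the canister pose and tab angle to the yellow mask in both views.

```bash
cat > fit.py <<'E'
from h import *
import pickle
from scipy.optimize import minimize
a,b=pickle.load(open("s0.pkl","rb"))
K=4
def ymask(s,box):
    h=cv2.cvtColor(np.array(s["pixels"],np.uint8),cv2.COLOR_RGB2HSV)
    m=((h[...,0]>=18)&(h[...,0]<=33)&(h[...,1]>135)&(h[...,2]>50)).astype(np.uint8)
    z=np.zeros_like(m);x0,y0,x1,y1=box;z[y0:y1,x0:x1]=m[y0:y1,x0:x1]
    z=cv2.morphologyEx(z,cv2.MORPH_CLOSE,np.ones((3,3),np.uint8))
    return z[y0:y1,x0:x1].astype(float)
boxes=[(215,125,262,160),(308,170,350,226)]
M=[ymask(a,boxes[0]),ymask(b,boxes[1])]
def tab(p):
    x,y,w,t,d0=p; Rz=R.from_euler("z",w)
    def bx(r0,r1,hw,ht):
        P=np.array([[r,s*hw,q*ht] for r in(r0,r1) for s in(-1,1) for q in(-1,1)])
        Q=np.c_[.058-P[:,0]*np.cos(t)-P[:,2]*np.sin(t)*0, P[:,1], .18+P[:,0]*np.sin(t)+P[:,2]]
        return Rz.apply(Q)+[x,y,0]
    return [bx(d0,.094,.033,.003),bx(.09,.145,.008,.005)]
def ren(s,box,p):
    x0,y0,x1,y1=box; im=np.zeros(((y1-y0)*K,(x1-x0)*K),np.uint8)
    for P in tab(p):
        u=np.array([proj(s,q) for q in P]); u=((u-[x0,y0]+.5)*K-.5)
        cv2.fillConvexPoly(im,cv2.convexHull(np.round(u*16).astype(np.int32)),1,shift=4)
    return im.reshape(y1-y0,K,x1-x0,K).mean((1,3))
def cost(p): return sum(np.abs(ren(s,bx,p)-m).sum() for s,bx,m in zip((a,b),boxes,M))
E
python3 - <<'E'
from fit import *
print([m.sum() for m in M])
best=None
for w in(-.15,-.25,-.35):
  for t in(0.02,.15):
    r=minimize(cost,[.50,-.19,w,t,.008],method="Nelder-Mead",options=dict(initial_simplex=np.array([.50,-.19,w,t,.008])+np.vstack([np.zeros(5),np.diag([.02,.02,.1,.08,.008])]),maxiter=600))
    print(np.round(r.x,4),r.fun)
    if best is None or r.fun<best.fun:best=r
p=best.x;np.save("can.npy",p)
rz=R.from_euler("z",p[2])
out=[]
for s,bx in((a,(200,120,290,200)),(b,(285,160,375,240))):
    im=cv2.resize(np.array(s["pixels"],np.uint8)[bx[1]:bx[3],bx[0]:bx[2],::-1],None,fx=4.4,fy=4.4,interpolation=cv2.INTER_CUBIC)
    def dr(P,c):
        u=np.array([proj(s,rz.apply(q)+[p[0],p[1],0]) for q in P]);u=((u-bx[:2]+.5)*4.4).astype(np.int32);cv2.polylines(im,[u],True,c,1)
    dr([[i*.09,j*.07,.1] for i,j in((-1,-1),(-1,1),(1,1),(1,-1))],(0,0,255))
    dr([[.038*np.cos(q),.038*np.sin(q),.134] for q in np.linspace(0,6.28,30)],(255,0,255))
    for P in tab(p):
        u=np.array([proj(s,q) for q in P]);u=((u-bx[:2]+.5)*4.4).astype(np.int32);cv2.polylines(im,[cv2.convexHull(u)],True,(0,255,0),1)
    out.append(im)
cv2.imwrite("pics/fit.png",np.hstack(out))
E
```

```text
[np.float64(300.0), np.float64(752.0)]
[ 0.5076 -0.2094 -0.3836 -0.0115  0.0093] 115.5625
[ 0.5053 -0.2078 -0.3989  0.0843  0.0061] 140.75
[ 0.5095 -0.2092 -0.3974  0.0786  0.0121] 142.4375
[ 0.5069 -0.2083 -0.3899  0.04    0.0085] 120.6875
[ 0.5075 -0.2087 -0.3943  0.0403  0.0102] 121.375
[ 0.5078 -0.2091 -0.3874  0.0048  0.0093] 115.5625
```

View pics/fit.png

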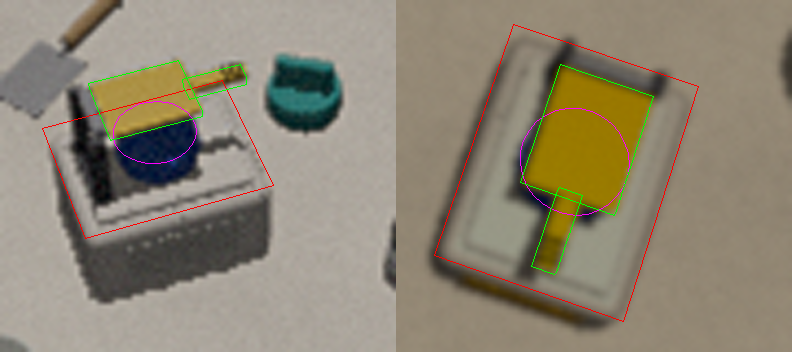

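The model fits both views: canister at about (0.508, -0.209), yaw -0.385, tab near 0, and cap circle and canister top line up. Now the moves.

```bash
cat > mv.py <<'E'
import sys
from h import *
C=np.array([.508,-.209]);W=-.385
def can(x,y,z): return np.r_[C+R.from_euler("z",W).apply([x,y,0])[:2],z]
def to(p,yaw,st=None,frm=None):
    """shift cm + rotvec from pose to down-pointing pose with tool y at heading yaw (mod pi, nearest)"""
    st=st or get_state(); r0=R.from_quat(st["orientation"]); p0=np.array(st["tool_pos"])
    c=[]
    for k in(0,np.pi):
        y=np.array([np.cos(yaw+k),np.sin(yaw+k),0]);z=np.array([0,0,-1.]);M=np.c_[np.cross(y,z),y,z]
        c.append((r0.inv()*R.from_matrix(M)).as_rotvec())
    c.sort(key=np.linalg.norm)
    f=lambda v:np.round(v,3).tolist()
    return f(r0.inv().apply(np.array(p)-p0)*100),f(c[0]),"alt",f(c[1])
E
python3 - <<'E'
from mv import *
s=get_state();print(s["orientation"],s["tool_pos"],R.from_quat(s["orientation"]).as_matrix().round(3).tolist(),s["force"])
print(to([.45,.22,.32],W+np.pi/2)); print(can(-.072,0,.18),to(can(-.072,0,.25),W+np.pi/2))
E
```

```text
[ 1.76970733e-01  9.84215957e-01 -5.53998160e-04 -4.21741840e-05] [0.21764229 0.58557167 0.24972823] [[-0.937, 0.348, -0.0], [0.348, 0.937, -0.001], [-0.0, -0.001, -1.0]] [ 0.14420026  0.49726197 -0.9650137 ]
([-34.516, -26.181, -6.994], [-0.001, 0.0, 0.029], 'alt', [-0.0, -0.002, -3.112])
[ 0.44127051 -0.18195974  0.18      ] ([-47.699, -64.155, 0.049], [-0.001, 0.0, 0.029], 'alt', [-0.0, -0.002, -3.112])
```

arm_command([
  [[-5,-4,-4,0,0,0],[-10,-8,-7,0,0,0],[-15,-12,-7,0,0,0],[-20,-16,-7,0,0,0],[-25,-20,-7,0,0,0],[-30,-24,-7,0,0,0],[-34,-28,-7,0,0,0],[-36,-33,-7,0,0,0.029]],
], claw=5, grip_force=25)

```text
time: 1.1
tool_pos: [0.4396, 0.1583, 0.32]
orientation: [0.192, 0.981, -0.0, -0.0]
force: [1.5, 0.2, 0.3]
finger_gap: 0.0502
finger_force: 0.0
```

```bash
python3 - <<'E'
from mv import *
s=get_state();print(s["tool_pos"],s["qpos"],s["time"]);print(to(can(-.072,0,.26),W+np.pi/2))
E
```

```text
[0.43963916 0.15834781 0.32003733] [-0.69714392  0.06079109  0.29949327  1.90913318 -0.01895433  1.17479176
  0.79412756] 1.1
([-12.957, -31.464, 6.022], [-0.001, 0.0, -0.001], 'alt', [0.0, 0.001, 3.141])
```

arm_command([
  [[-2,-5,0,0,0,0],[-4,-10,0,0,0,0],[-6,-15,0,0,0,0],[-8,-20,0,0,0,0],[-10,-25,1,0,0,0],[-12,-29,3,0,0,0],[-13,-31.5,5,0,0,0],[-13,-31.5,6,0,0,0]],
])

```text
time: 2.1
tool_pos: [0.4403, -0.1819, 0.2593]
orientation: [0.193, 0.981, -0.0, -0.001]
force: [0.1, 0.5, -0.7]
finger_gap: 0.0499
finger_force: 0.0
```

```bash
python3 - <<'E'
from mv import *
s=get_state();print(s["tool_pos"],s["qpos"],s["time"]);print(to(can(-.072,0,.18),W+np.pi/2))
w=snapshot("wrist");save(w,"wrist1",k=1.4);print(w["eye"],w["orientation"],w["vfov"],w["cx"],w["cy"])
f,r,e=cam(w)
for P in(can(-.072,0,.185),can(-.087,0,.185),can(-.036,0,.183),can(-.036,.033,.183),can(-.036,-.033,.183)):
    q=r.inv().apply(P-e);th=np.arctan2(np.hypot(*q[:2]),q[2]);u=q[:2]/np.hypot(*q[:2])*f*th
    print(np.round((u+[w["cx"],w["cy"]]),1), np.round((u+[w["cx"],w["cy"]])*1.4,0))
E
```

```text
[ 0.44034977 -0.181877    0.25927665] [-0.27365333  0.16089086  0.66675245  1.97777226 -0.11367171  1.04101893
  1.62742664] 2.1
([-0.098, 0.037, 7.928], [-0.001, -0.001, -0.003], 'alt', [-0.002, 0.002, 3.139])
[ 0.37717072 -0.15400262  0.38271709] [0.82243744 0.55283604 0.07369349 0.11197429] 65.70646984690485 253.11753555820908 191.5089240790347
[251.5 212.6] [352. 298.]
[251.4 192.1] [352. 269.]
[251.7 256.5] [352. 359.]
[295.2 256.1] [413. 358.]
[208.3 256.1] [292. 359.]
```

View pics/wrist1.png

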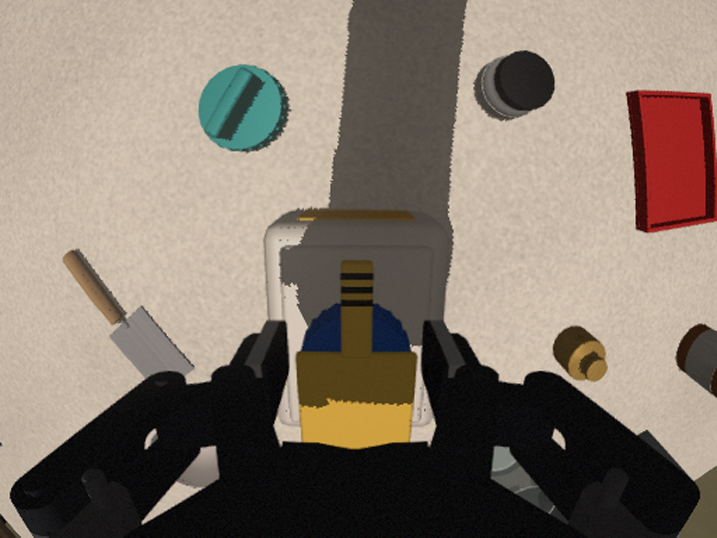

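The wrist view shows the tongue end at (357,261) and the plate edge at y=352, x 297–417. That puts the canister about 3–4 mm nearer the robot and 2 mm to +y of my estimate. I'll apply about that shift, descend and grip.

arm_command([
  [[0.2,0.25,3,0,0,0],[0.2,0.25,6,0,0,0],[0.2,0.25,7.9,0,0,0],[0.2,0.25,7.9,0,0,0]],
])

```text
time: 2.65
tool_pos: [0.4399, -0.1761, 0.1808]
orientation: [0.191, 0.982, 0.0, -0.001]
force: [-0.2, 0.3, 0.7]
finger_gap: 0.0498
finger_force: 0.0
```

arm_command([
  [[0,0,0,0,0,0],[0,0,0,0,0,0],[0,0,0,0,0,0],[0,0,0,0,0,0],[0,0,0,0,0,0],[0,0,0,0,0,0]],
], claw=0.8, grip_force=25)

```text
time: 3.4
tool_pos: [0.4396, -0.1798, 0.1822]
orientation: [0.192, 0.981, -0.001, 0.001]
force: [-6.5, -17.7, 0.7]
finger_gap: 0.0157
finger_force: 27.1
```

The side force means the tongue lies about 4 mm to -y of the tool, so my first lateral estimate was right. I'll recentre while swinging the tab up its arc.

arm_command([
  [[-0.15,-0.4,-1.9,0,0,0],[-0.6,-0.4,-3.8,0,0,0],[-1.6,-0.4,-6.2,0,0,0],[-3.1,-0.4,-8.4,0,0,0],[-4.9,-0.4,-10.2,0,0,0],[-7.1,-0.4,-11.6,0,0,0],[-8.9,-0.4,-12.3,0,0,0],[-10.8,-0.4,-12.8,0,0,0]],
])

```text
time: 4.4
tool_pos: [0.539, -0.2216, 0.3104]
orientation: [0.191, 0.982, 0.0, -0.0]
force: [-2.2, -0.4, -4.1]
finger_gap: 0.0152
finger_force: 28.1
```

arm_command([
  [[-2.6,0,-0.2,0,0,0],[-5.2,0,0.15,0,0,0],[-7.6,0,1.0,0,0,0],[-9.9,0,2.3,0,0,0],[-11.3,0,3.6,0,0,0],[-12.6,0,5.0,0,0,0],[-12.6,0,5.0,0,0,0]],
])

```text
time: 5.28
tool_pos: [0.6566, -0.2701, 0.2601]
orientation: [0.192, 0.981, -0.001, 0.001]
force: [2.5, -5.3, 5.1]
finger_gap: 0.0157
finger_force: 33.0
```

```bash
python3 - <<'E'
from mv import *
s=get_state();print(s["tool_pos"],s["qpos"],s["time"],s["force"])
d=R.from_euler("z",-W).apply(np.array(s["tool_pos"])-np.r_[C,0]);print("can frame",d, np.arctan2(d[2]-.18,-(d[0]-.058)),np.hypot(d[2]-.18,d[0]-.058))
E
```

```text
[ 0.65659365 -0.27013923  0.26010772] [-0.03377705  0.62997992  0.60812617  1.37981812 -0.3622672   1.24036139
  1.7851435 ] 5.275 [ 2.4647738  -5.29303746  5.0690353 ]
can frame [ 0.16067776 -0.00085804  0.26010772] 2.4790509108767163 0.1302304485889699
```

arm_command([
  [[0,0,0,0,0,0],[0,0,0,0,0,0],[0,0,-4,0,0,0],[2,0,-7,0,0,0.1],[8,0,-7,0,0,0.25],[13,0,-7,0,0,0.4],[18,0,-7,0,0,0.6]],
], claw=4)

```text
time: 6.15
tool_pos: [0.4872, -0.2003, 0.3292]
orientation: [0.469, 0.883, 0.0, -0.0]
force: [0.8, -0.5, 2.4]
finger_gap: 0.0399
finger_force: 0.0
```

```bash
python3 - <<'E'
from mv import *
s=get_state();print(s["tool_pos"],s["qpos"],s["time"],s["force"])
b=snapshot("top");a=snapshot("scene");w=snapshot("wrist")
import pickle;pickle.dump((a,b,w),open("s1.pkl","wb"))
def cr(s,x,y,k=4,n=50):return cv2.resize(np.array(s["pixels"],np.uint8)[y-n:y+n,x-n:x+n,::-1],(400,400),interpolation=cv2.INTER_CUBIC)
W2=cv2.resize(np.array(w["pixels"],np.uint8)[:,:,::-1],(533,400))
cv2.imwrite("pics/c2.png",np.hstack([cr(a,245,155)[:, :260],W2]))
E
```

```text
[ 0.48720244 -0.20034704  0.32923116] [-0.37796746  0.22351353  0.8352402   1.77874885 -0.17705725  1.21680414
  1.100196  ] 6.15 [ 0.75308429 -0.46942825  2.40338554]
```

View pics/c2.png

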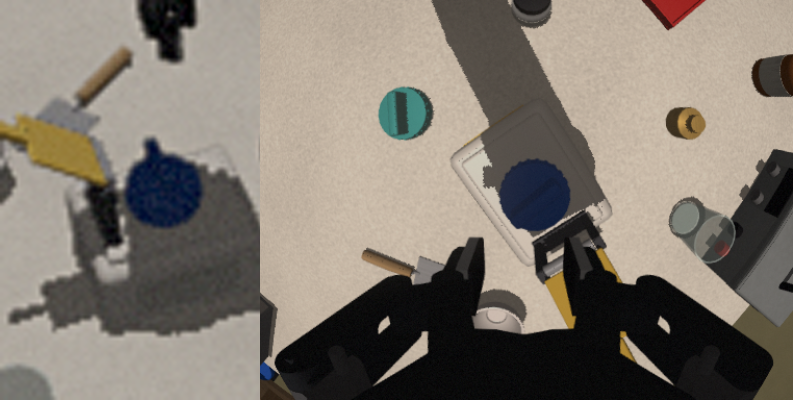

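The tab is open and leaning back. The wing is only faintly visible, so I'll rectify and contrast-stretch the cap region in the canister frame.

```bash
python3 - <<'E'
from mv import *
import pickle
w=pickle.load(open("s1.pkl","rb"))[2];f,r,e=cam(w)
g=np.linspace(-.06,.06,400)
X,Y=np.meshgrid(g,-g)  # right=can x, up=can y
def rect(z):
    P=np.stack([X.ravel(),Y.ravel(),np.zeros(X.size)],1);P=R.from_euler("z",W).apply(P)+np.r_[C,z]
    q=r.inv().apply(P-e);n=np.hypot(q[:,0],q[:,1]);th=np.arctan2(n,q[:,2])
    u=q[:,:2]/n[:,None]*(f*th)[:,None]+[w["cx"],w["cy"]];u=u.astype(np.float32).reshape(400,400,2)
    return cv2.remap(np.array(w["pixels"],np.uint8),u[...,0],u[...,1],cv2.INTER_CUBIC)
o=[]
for z in(.168,.134):
    i=rect(z)[:,:,2].astype(float);i=cv2.GaussianBlur(i,(0,0),3);i=np.clip((i-25)*2.5,0,255);i[200]=255;i[:,200]=255;o.append(i)
cv2.imwrite("pics/rect.png",np.hstack(o))
E
```

```text
[ WARN:0@0.172] global loadsave.cpp:1063 imwrite_ Unsupported depth image for selected encoder is fallbacked to CV_8U.
```

View pics/rect.png

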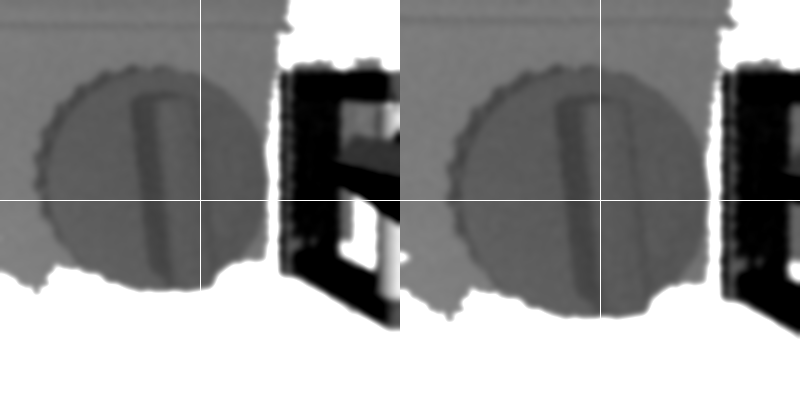

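The rectified wing (z=0.168 panel, x about 160–205 at mid-height) is tilted about 0.11 rad from canister y, anticlockwise. The wrist camera carries the small offset I saw before, while the tab arc radii put the axis at canister x of about -1 mm. I'll go above the wing with that yaw and a 3 cm opening.

```bash
python3 - <<'E'
from mv import *
print(to(can(-.0015,0,.16),W+.11),get_state()["qpos"])
E
```

```text
([-1.797, 1.051, 16.992], [0.002, -0.002, 0.874], 'alt', [0.003, 0.002, -2.268]) [-0.37770946  0.22280836  0.83482133  1.77772367 -0.17845614  1.21790311
  1.10552851]
```

arm_command([
  [[-0.6,0.3,2,0,0,0.17],[-1.2,0.7,4,0,0,0.34],[-1.8,1.05,6,0,0,0.51],[-1.8,1.05,8,0,0,0.68],[-1.8,1.05,9,0,0,0.874],[-1.8,1.05,9,0,0,0.874]],
], claw=3)

```text
time: 7.05
tool_pos: [0.5079, -0.2102, 0.2387]
orientation: [0.797, 0.604, -0.001, -0.0]
force: [-0.3, 0.4, 0.2]
finger_gap: 0.0301
finger_force: 0.0
```

```bash
python3 - <<'E'
from mv import *
s=get_state();print(s["tool_pos"],s["qpos"],s["finger_gap"],to(can(-.0015,0,.16),W+.11))
w=snapshot("wrist")
i=np.array(w["pixels"],np.uint8)[:,:,::-1];cv2.imwrite("pics/w3.png",cv2.resize(np.clip(i[100:384,90:420].astype(float)*1.8,0,255).astype(np.uint8),None,fx=2,fy=2))
E
```

```text
[ 0.50792116 -0.21015155  0.23869379] [-0.40742536  0.43395677  0.95680686  1.83799204 -0.39882217  1.07854855
  0.42646616] 0.03010459691465871 ([0.14, -0.162, 7.869], [-0.001, 0.001, 0.002], 'alt', [-0.002, -0.002, -3.14])
```

View pics/w3.png

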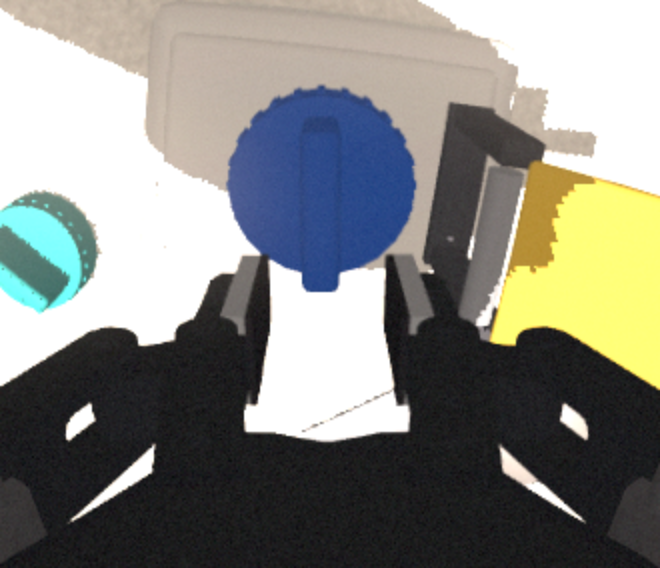

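The wing is vertical in the view at x=321 and the fingers are centred at x=327, so it is aligned to within about 2 mm. I'll descend carefully.

arm_command([
  [[0.1,-0.16,2.5,0,0,0],[0.1,-0.16,5,0,0,0],[0.1,-0.16,6,0,0,0],[0.1,-0.16,7,0,0,0],[0.1,-0.16,7.9,0,0,0],[0.1,-0.16,7.9,0,0,0]],
])

```text
time: 7.85
tool_pos: [0.5063, -0.2088, 0.1601]
orientation: [0.797, 0.604, -0.0, -0.0]
force: [0.4, 0.3, -0.4]
finger_gap: 0.0302
finger_force: 0.0
```

arm_command([
  [[0,0,0,0,0,0],[0,0,0,0,0,0],[0,0,0,0,0,0],[0,0,0,0,0,0],[0,0,0,0,0,0]],
], claw=0.8, grip_force=30)

```text
time: 8.48
tool_pos: [0.5066, -0.2089, 0.1607]
orientation: [0.797, 0.603, 0.0, 0.0]
force: [-0.5, 0.2, 6.4]
finger_gap: 0.0136
finger_force: 32.6
```

arm_command([
  [[0,0,0,0,0,-0.15],[0,0,0,0,0,-0.3],[0,0,0,0,0,-0.45],[0,0,0,0,0,-0.6],[0,0,0,0,0,-0.75],[0,0,0,0,0,-0.9]],
])

```text
time: 9.22
tool_pos: [0.5066, -0.2089, 0.1607]
orientation: [0.454, 0.891, 0.0, 0.0]
force: [-0.2, 0.5, 3.4]
finger_gap: 0.0135
finger_force: 32.3
```

arm_command([
  [[0,0,0,0,0,-0.15],[0,0,0,0,0,-0.3],[0,0,0,0,0,-0.42],[0,0,0,0,0,-0.52],[0,0,0,0,0,-0.55],[0,0,0,0,0,-0.55]],
])

```text
time: 9.98
tool_pos: [0.5066, -0.2089, 0.1607]
orientation: [0.197, 0.98, -0.0, 0.0]
force: [-0.8, -0.0, 6.2]
finger_gap: 0.0132
finger_force: 32.7
```

```bash
python3 - <<'E'
from mv import *
s=get_state();print(s["tool_pos"],s["qpos"],s["force"],s["ft_torque"],to(can(0,0,.16),W+np.pi/2))
E
```

```text
[ 0.50656875 -0.20893701  0.16073375] [-0.08363291  0.42827878  0.52330247  1.90346813 -0.27296711  0.87931312
  1.74964739] [-0.76035185 -0.03914079  6.23676754] [0.01230356 0.14323309 0.13572003] ([-0.134, 0.05, 0.073], [0.0, 0.001, -0.012], 'alt', [0.001, -0.0, 3.129])
```

arm_command([
  [[0,0,-0.5,0,0,-0.02],[0,0,-1,0,0,-0.02],[0,0,-2,0,0,-0.02],[0,0,-3.5,0,0,-0.02],[0,0,-6,0,0,-0.02],[0,0,-9,0,0,-0.02],[0,0,-11,0,0,-0.02]],
], grip_force=40)

```text
time: 10.85
tool_pos: [0.5065, -0.209, 0.2726]
orientation: [0.187, 0.982, -0.0, 0.001]
force: [-0.0, 0.3, -1.5]
finger_gap: 0.0131
finger_force: 39.0
```

```bash
python3 - <<'E'
from mv import *
s=get_state();print(s["tool_pos"],s["qpos"],s["force"],s["finger_gap"])
# tray: avg of top and scene fits, heading of long axis
T=np.array([.490,.179]);ty=np.arctan2(.221-.252,.578-.432)
print("tray yaw",ty)
for z in(.20,.065): print(to([*T,z],ty+np.pi/2))
a=snapshot("scene");save(a,"lift",(150,80,350,260),3)
E
```

```text
[ 0.50651722 -0.20898599  0.2726445 ] [-0.13504294  0.28778944  0.56993991  1.79884975 -0.17280208  1.10280442
  1.6884265 ] [-0.03180742  0.30212442 -1.48979044] 0.0131168967685396
tray yaw -0.2092215525355301
([15.82, 35.469, 7.245], [0.0, 0.002, -0.167], 'alt', [0.003, -0.0, 2.974])
([15.843, 35.466, 20.745], [0.0, 0.002, -0.167], 'alt', [0.003, -0.0, 2.974])
```

View pics/lift.png

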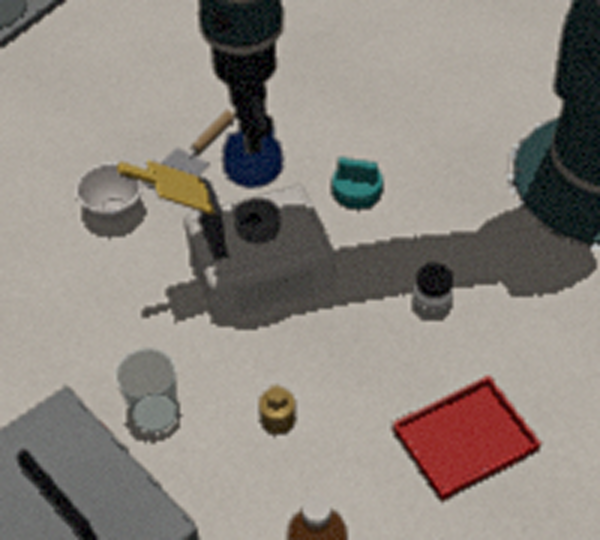

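The cap is held clear of the neck at (252,160) and the tab is still open. Now over to the tray.

arm_command([
  [[1,3,0,0,0,0],[3.5,8,0,0,0,-0.03],[6,13,0,0,0,-0.06],[8.5,18.5,1,0,0,-0.09],[11,24,3,0,0,-0.12],[13,29,5,0,0,-0.15],[15,33,7,0,0,-0.167],[15.8,35.6,9,0,0,-0.167]],
])

```text
time: 11.9
tool_pos: [0.4896, 0.1827, 0.18]
orientation: [0.103, 0.995, 0.0, 0.0]
force: [1.2, 0.2, -0.9]
finger_gap: 0.0131
finger_force: 39.1
```

arm_command([
  [[0,0,2,0,0,0],[0,0,4,0,0,0],[0,0,5,0,0,0]],
])

```text
time: 12.28
tool_pos: [0.49, 0.1803, 0.1297]
orientation: [0.104, 0.995, -0.0, -0.0]
force: [0.2, -0.1, -1.3]
finger_gap: 0.0134
finger_force: 39.2
```

```bash
python3 - <<'E'
from mv import *
s=get_state();print(s["tool_pos"],s["qpos"],s["force"],s["finger_gap"],to([.491,.181,.062],-.209+np.pi/2))
b=snapshot("top");save(b,"tray",(150,150,270,250),5)
print(proj(b,[s["tool_pos"][0],s["tool_pos"][1],.1])-[150,150])
E
```

```text
[0.48997079 0.18026556 0.12971234] [-0.65009814  0.40323047  0.28928883  1.97953844 -0.1592273   0.78105629
  1.09218486] [ 0.2248812  -0.08070444 -1.33991269] 0.013389274063281118 ([-0.089, 0.098, 6.771], [-0.001, -0.0, -0.0], 'alt', [-0.001, 0.001, 3.141])
[49.59917727 58.98561585]
```

View pics/tray.png

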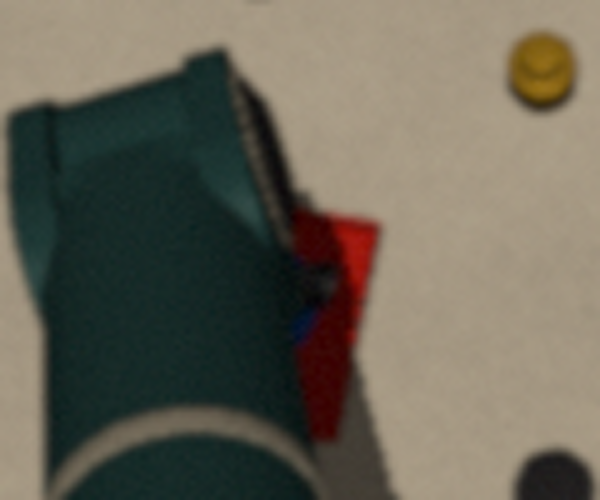

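The arm hides most of the tray, but the blue cap edge at (305,330) lies inside it. I'll lower the cap until it touches.

arm_command([
  [[0,0,2.5,0,0,0],[0,0,4.5,0,0,0],[0,0,5.7,0,0,0],[0,0,6.3,0,0,0],[0,0,6.6,0,0,0],[0,0,6.6,0,0,0]],
])

```text
time: 13.08
tool_pos: [0.4904, 0.1804, 0.0646]
orientation: [0.104, 0.995, 0.0, 0.0]
force: [-0.0, -0.1, -1.1]
finger_gap: 0.0132
finger_force: 39.3
```

arm_command([
  [[0,0,0.1,0,0,0],[0,0,0.2,0,0,0],[0,0,0.3,0,0,0],[0,0,0.3,0,0,0]],
])

```text
time: 13.58
tool_pos: [0.4903, 0.1804, 0.0617]
orientation: [0.104, 0.995, 0.0, 0.0]
force: [-3.2, -0.3, 8.9]
finger_gap: 0.0133
finger_force: 40.7
```

It touched down at the expected height. Release and retreat.

arm_command([
  [[0,0,0,0,0,0],[0,0,0,0,0,0],[0,0,0,0,0,0],[0,0,-0.5,0,0,0],[0,0,-3,0,0,0],[0,0,-7,0,0,0],[0,0,-12,0,0,0],[0,0,-17,0,0,0]],
], claw=3.5)

```text
time: 14.58
tool_pos: [0.49, 0.1802, 0.2332]
orientation: [0.105, 0.995, -0.0, 0.0]
force: [0.1, 0.8, 0.2]
finger_gap: 0.0351
finger_force: 0.0
```

arm_command([
  [[2,4,0,0,0,0],[4,8,0,0,0,0],[6,13,0,0,0,0],[6,18,0,0,0,0],[6,22,0,0,0,0],[6,22,0,0,0,0]],
])

```text
time: 15.32
tool_pos: [0.4765, 0.4107, 0.2308]
orientation: [0.103, 0.995, -0.0, -0.0]
force: [-0.5, -1.2, 0.4]
finger_gap: 0.035
finger_force: 0.0
```

```bash
python3 - <<'E'
from h import *
for n in("top","scene"):
    s=snapshot(n);h=cv2.cvtColor(np.array(s["pixels"],np.uint8),cv2.COLOR_RGB2HSV)
    for c,h0,h1,z in(("blue",105,125,.03),("red",0,4,.015)):
        m=((h[...,0]>=h0)&(h[...,0]<=h1)&(h[...,1]>110)&(h[...,2]>25));v,u=np.nonzero(m)
        c0=proj(s,[.49,.18,.02]);k=np.hypot(u-c0[0],v-c0[1])<40
        p=np.c_[u,v][k].astype(np.float32);r=cv2.minAreaRect(p);print(n,c,k.sum(),np.round(r[0]),np.round(r[1]),atz(s,*r[0],z).round(3))
E
```

```text
top blue 386 [204. 212.] [21. 21.] [0.49  0.178 0.03 ]
top red 1007 [203. 213.] [36. 45.] [0.491 0.18  0.015]
scene blue 319 [306. 224.] [19. 19.] [0.494 0.185 0.03 ]
scene red 650 [305. 225.] [30. 41.] [0.493 0.183 0.015]
```

The cap stands centred in the tray: its centre and the tray's agree within about 2 mm in both views. Handing in.

```bash
python3 -c "
from cell import finish_job
print(finish_job())"
```

```text
the job is handed in; nothing more can be done
None
```

I handed the job in after about 15 s of the 64 s allowed, with the tab flipped back to about 2.5 rad and the blue cap unscrewed, lifted off and set down centred in the red tray; I saw no sign of a drop or a bystander being touched, and the hand-in returned no verdict.

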